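# Pulse the nut chopper

### The job

Take the dark lid off the top of the nested bowls, set it into the nut chopper with its two lugs down in the slots, and then turn it clockwise against its spring until its pointers stand in the amber pulse bands, halfway to the red lock bands; do not let it go on and click into lock. The chopper runs only while the lid is held there, so finish with the gripper still holding the lid at amber and do not let go. Leave the bowls and the other things on the counter where they are.

Things in the scene. Friction and masses are not known exactly. Their poses are not given: they have to be found in the camera images.
- lid: Dark chopper lid, 0.16 kg, lying upright on the upper bowl's rim. Flange 120 mm across, 5 mm thick; origin: centre of the flange's underside, z up. Below it a spigot 83 mm across, 12 mm deep, with two bayonet lugs along +x and -x out to 49.5 mm from the axis, 10 mm wide, 6.5 to 11 mm below the origin. Amber pointers on the flange lie over the lugs. The same after half a turn.
- grip_bar (a point): On the lid's axis 34 mm above its origin: where to pinch the light grey grip bar on the lid's top. The bar is 70 mm long along the lid's x (in line with pointers and lugs), 22 mm wide along its y, 28 mm high, from 12 to 40 mm above the lid's origin; below it is the dome, 100 mm across.
- chopper: Nut chopper, held to the counter by suction feet: metal housing 144 mm across, black collar 116 mm across, 128 mm high, open on top. Origin: centre of its underside, z up. Its x axis is the line of the two slots (at +x and -x) for the lugs: 20 degree gaps between the collar's two claws (inner radius 43.5 mm, 5 mm thick, flush with its top), giving a lug about 4 degrees of play either way.
- mouth (a point): Centre of the chopper's mouth at the top of the collar, 128 mm above the chopper's origin: the origin of the seated lid comes here and stays here as the lid turns, its flange resting on the collar.
- pulse_mark (a point): Middle of one amber pulse band on the black shoulder outside the lid, 35 degrees (0.61 rad) clockwise from above of a slot's white tick, band 16 degrees wide. There is another half a turn round. Red lock bands lie at 70 degrees (1.22 rad).
- run_slide (a joint): Spring-loaded slide in the collar that the lugs push round (rad): 0 at rest, growing as the lid turns clockwise. Because of the play it reads about 0.07 less than the lid's turn: 0.54 at mid amber. The spring (0.055 N m at rest, 0.17 at amber) turns the lid back if let go. The lock's catches resist from about 0.8; beyond 1.0 it has gone into lock; end of travel 1.17.
- bowl_top: Upper of two nested bowls, white, loose, 117 mm across the rim, 46 mm high. Origin: centre of its underside, z up. The lid's underside lies on its rim.
- bowl_low: Lower bowl, blue, the same size, standing on the counter; the upper bowl sits 12 mm higher inside it. Origin: centre of its underside.
- banana: Banana on the bamboo board, about 190 mm long, 34 mm thick; origin under its middle. Leave alone.
- plate: White plate 170 mm across on the bamboo board; origin: centre of its underside. Leave alone.
- honey_jar: Amber honey jar with a green cap, 68 mm across, 105 mm high; origin: centre of its underside. Leave alone.
- jar_lid: Green metal jar lid lying open side up, 70 mm across, 11 mm high; origin: centre of its underside. Leave alone.
- mug: White mug 80 mm across, 92 mm high, handle at its +y side; origin: centre of its underside. Leave alone.
- teaspoon: Steel teaspoon 150 mm long, lying along its x; origin under its middle. Leave alone.
Mind the look-alikes: they are no part of the job. There is more than one size of the lid; the one meant has the size given above.

How it is judged:
By the outcome, as a careful person would: the job done as asked, in the order asked, and still so for the second after the job is handed in, while the arm keeps its last pose, push and grip.
It also fails if it takes over 48 s, if anything falls off the work surface, if the arm or the gripper's body presses on something with over 40 N, if the wrist force passes 120 N, or if a joint passes its speed limit or range.

### The arm

A 6-joint arm with a two-finger parallel gripper is mounted at the origin on the work surface. World frame = base frame: x ahead of the robot, y to its left, z up, the work surface at z = 0. Lengths are in m, angles in rad, forces in N, time in s.
With the tool pointing down it reaches from about 0.3 to 0.775 m from the base axis. Payload 14.6 kg.
Tool frame: the origin (TCP) lies at the very end of the fingers, on their centre line; the grasp point (between the pads) lies 19 mm behind it; z points along the fingers, y is the line along which they close (so a half turn about z gives the same grasp; the last joint's range is limited). The gripper opens to 94 mm and grips with 3 to 60 N. Pads are 16 mm wide; open, the fingers measure 119 mm over their backs; the gripper's body (75 mm by 177 mm) begins 78 mm behind the grasp point.
Start: joints at [-1.186, 0.3, 1.521, -0, 1.321, -0.067], TCP at [0.24, -0.495, 0.205] pointing down, gripper open.
Joint ranges: [-3.03, 3.03], [-0.79, 2.21], [0.23, 2.52], [-1.04, 4.18], [0, 3.07], [-2.55, 2.55]. Speed limits (rad/s): [2.22, 2.22, 2.57, 3.14, 3.14, 3.14].

### API

Orientations are given as [roll, pitch, yaw] about the fixed x, y, z axes, in that order (R = Rz(yaw) Ry(pitch) Rx(roll)).
In Python, from station import ctrl, camera, camera_info, finder gives the robot as it stands.
- The arm moves only by the tool carry_out, never from a script. Its argument "motion" is a list of rows, each a list of 2 entries, a list of its own where there are three numbers: the shift along the tool's x, y, z as a fraction of full scale, then the turn about the tool's z as a fraction of full scale. A call has 1 to 12 rows; each row is the pose to reach, as a shift and turn from the pose commanded when the call began, along the tool's axes at that moment, turning the shorter way round; what a row does not reach only later rows make up. Full scale, the value 1, is 200 mm for a shift and 360 degrees for a turn. A row lasts 1/10 s, in which the tool goes at most 50 mm and 8.59 degrees, less where a joint would pass 70% of its speed; a pose out of reach is approached as far as the arm can. A call with a number of a shift or a turn outside -1 to 1 is refused whole. A call with a gripper value outside its range is refused whole. "hand" is the closure, from -1 (fully open) to 1 (shut), set as the call begins (left out, the last holds). The fingers move at their own pace and stop on an object; "force" is the grip in N (left out, the last holds). Time passes only in rows, so rows that repeat a pose let the fingers close. It gives the time, the measured TCP pose, the force, the opening and the grip force at its end, in the units of the state.
- ctrl.get_obs(): the state, without advancing time (a new reading comes with each control period).
- camera(name): name is "side" or "top" or "wrist"; returns (picture, depth): 480x640x3 uint8, blue, green, red; 480x640 float32, m along the optical axis (not along the pixel's ray), 0 where there is no reading.
- camera_info(name): a dict with "camera_matrix" (3x3 intrinsics, pixels), "dist_coeffs" ([k1, k2, p1, p2, k3] as OpenCV has them; the pictures are not rectified), "origin" and "attitude" of the camera in the world. Camera axes: x right, y down, z forward; pixel columns grow to the right and rows downward; lengths in m; the calibration is good to about 2 mm. A picture is of the moment at which its call begins: read the wrist's pose just before it. camera_info takes no time and is no camera call; for the wrist camera it gives the pose at the moment of the call.
- ctrl.hand_in(): hands the job in; it is judged then, once.
Trained networks look in the newest picture that a camera, given by its name, has taken for a name from the list of things; names that differ only in an ending like _2 or _b are one class to them, and where a whole thing is asked for, a point or a joint stands for the part that bears it (a point fixed in the world has none). Each returns a list of dicts, best first, with "conf" (0 to 1); they miss things now and then, are a little off and sometimes report something else, mostly with a low value. They report only what shows in the picture. A call takes as long as a camera call. They do not tell look-alikes from the thing itself.
- finder.boxes_of(camera, query): "location" ([column, row] in pixels, amid what is visible of it).
- finder.cut_out(camera, query): "mask" (480x640 bool, what is visible of it) and "location" ([column, row] in pixels, amid what is visible of it).
- finder.pinpoint(camera, query): "location" ([column, row] in pixels: a listed point, or the origin of a listed thing).
The state is a dict: "time_s": time; "qpos": joint angles; "joint_vel": joint speeds; "tau": joint torques, N m; "ee_pos": TCP position; "eef_rot": TCP orientation; "force": force on the tool from outside, world axes, zero at the start; "moment": the same for the moment, N m; "grip_width": finger opening in m; "grip_force": force on a finger pad.
Only numpy, scipy, OpenCV 4.12 (cv2) and the standard library are available. Lean on these libraries where they do the work, as an engineer would, in place of code of your own. Each camera call takes 0.05 s, during which the arm holds its last target. There are 200 camera calls.

## Working session

There is one attempt and no reset: what is moved stays moved. The work goes in short steps, Python scripts to look and compute and a tool call to move; the robot and the scene stay as the last step left them, time stands still between calls to the robot, and variables do not carry over. Pictures are saved under pics/ and viewed, at most 10 in all, crops included, and the job is handed in when it is done.

Besides the shell and the picture viewer there is one more tool, called after "Emit:" as a command line: name --argument value ..., lists and objects as JSON in quotes. carry_out: Moves the arm, as the interface text tells. Its arguments: {"type":"object","properties":{"motion":{"type":"array","items":{"type":"array"}},"hand":{"type":"number"},"force":{"type":"number"}},"required":["motion"]}

```bash
mkdir -p pics; ls
python3 - <<'E'
from station import ctrl, camera, camera_info, finder
import cv2, numpy as np
o=ctrl.get_obs(); print(o)
for n in ("top","side"):
    p,d=camera(n); cv2.imwrite(f"pics/{n}0.png",p)
    i=camera_info(n); print(n,i)
    for q in ("lid","grip_bar","chopper","mouth","pulse_mark","bowl_top"):
        f=finder.pinpoint(n,q); print(q,[(np.round(r["location"],1).tolist(),round(r["conf"],2)) for r in f[:4]])
E
```

```text
pics
{'time_s': 0.0, 'qpos': array([-1.18561169e+00,  3.00480702e-01,  1.52159814e+00, -2.00599397e-05,
        1.32071498e+00, -6.66179579e-02]), 'joint_vel': array([-2.66378626e-04,  1.59597588e-04,  2.80932981e-04, -8.68869941e-04,
       -4.09482938e-04, -1.15064725e-05]), 'tau': array([-6.95366889e-04, -5.31808126e+01, -3.52742708e+01,  7.08305743e-02,
        2.44302111e-02, -7.99634245e-05]), 'ee_pos': array([ 0.2400036 , -0.49456644,  0.20487386]), 'eef_rot': array([-3.14039286e+00, -6.05728645e-05,  4.51807533e-01]), 'force': array([-0.54773833, -0.2250986 ,  0.45554104]), 'moment': array([-0.00608918,  0.01514827,  0.00858722]), 'grip_force': 0.0, 'grip_width': 0.09407930883444787}
top {'camera_matrix': array([[558.54295784,   0.        , 320.00287993],
       [  0.        , 558.54295784, 234.84505819],
       [  0.        ,   0.        ,   1.        ]]), 'dist_coeffs': array([-0.15506652,  0.        ,  0.        ,  0.        ,  0.        ]), 'origin': array([0.47172377, 0.01877835, 1.37458659]), 'attitude': array([-3.03566444, -0.02433573, -1.55583252])}
lid [([195.4, 219.
[... 205 characters left out ...]
.6], 0.63)]
bowl_top []
side {'camera_matrix': array([[612.84554439,   0.        , 308.42018278],
       [  0.        , 612.84554439, 246.06120328],
       [  0.        ,   0.        ,   1.        ]]), 'dist_coeffs': array([-0.15664738,  0.        ,  0.        ,  0.        ,  0.        ]), 'origin': array([ 0.21428595, -1.10844634,  0.92787024]), 'attitude': array([-2.16991042, -0.01477276, -0.32581069])}
lid [([290.5, 221.1], 0.67), ([229.1, 208.2], 0.6)]
grip_bar [([228.8, 202.6], 0.84), ([289.7, 211.9], 0.72)]
chopper [([316.9, 407.4], 0.94)]
mouth [([320.7, 354.5], 0.75), ([316.8, 402.2], 0.45), ([353.7, 375.1], 0.25)]
pulse_mark [([353.3, 375.4], 0.74)]
bowl_top [([231.3, 224.7], 0.56)]
```

View pics/top0.png

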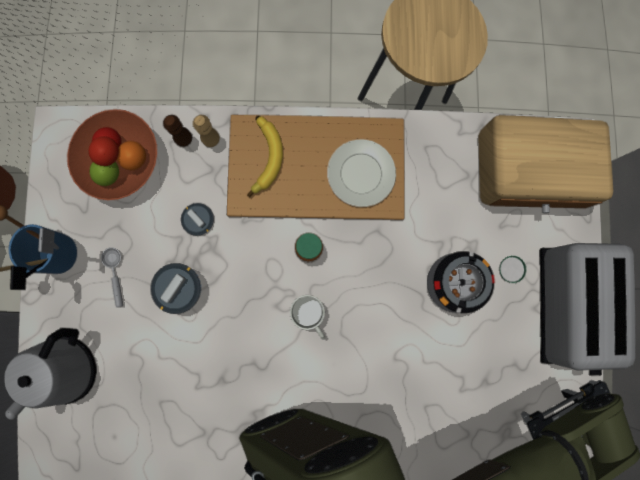

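View pics/side0.png

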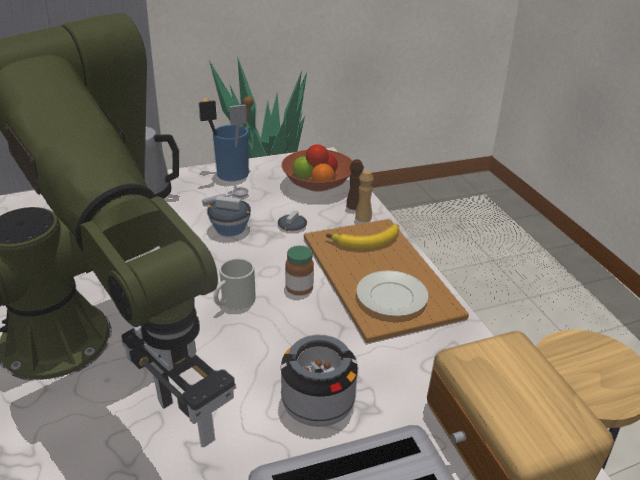

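Top view: the large lid on the bowls is at about (175,288), the small look-alike is at (197,219), and the chopper is at about (463,282). In the side view the lid on the bowls is at (229,208) and the chopper's mouth is at about (320,358).

```bash
cat > h.py <<'E'
import numpy as np, cv2
from scipy.spatial.transform import Rotation as R
from station import ctrl, camera, camera_info, finder
def ray(i,px):
    u=cv2.undistortPoints(np.array([[px]],float),i["camera_matrix"],i["dist_coeffs"])[0,0]
    return i["origin"], R.from_euler("xyz",i["attitude"]).apply([*u,1.])   # unit depth
def at_z(i,px,z):
    o,v=ray(i,px); return o+v*(z-o[2])/v[2]
def at_d(i,px,d):
    o,v=ray(i,px); return o+v*d
def tri(obs):
    A=[];b=[]
    for i,px in obs:
        o,v=ray(i,px); v=v/np.linalg.norm(v); P=np.eye(3)-np.outer(v,v); A.append(P); b.append(P@o)
    x=np.linalg.lstsq(np.vstack(A),np.hstack(b),rcond=None)[0]
    return x,[np.linalg.norm(a@x-c) for a,c in zip(A,b)]
def cloud(i,d):
    v,u=np.nonzero(d>0); K=i["camera_matrix"]
    n=cv2.undistortPoints(np.stack([u,v],1)[:,None].astype(float),K,i["dist_coeffs"])[:,0]
    P=np.full((*d.shape,3),np.nan); P[v,u]=i["origin"]+R.from_euler("xyz",i["attitude"]).apply(np.c_[n,np.ones(len(n))]*d[v,u][:,None])
    return P
def to_tool(target,yaw_t=None):
    o=ctrl.get_obs(); r=R.from_euler("xyz",o["eef_rot"]); s=r.inv().apply(np.array(target)-o["ee_pos"])/.2
    return s
E
python3 - <<'E'
from h import *
T=camera_info("top");S=camera_info("side")
print("bar",tri([(T,(169.5,286.3)),(S,(228.8,202.6))]))
print("lid",tri([(T,(173.2,285.4)),(S,(229.1,208.2))]))
print("mouth",tri([(T,(471.3,278.8)),(S,(320.7,354.5))]))
p,d=camera("top");P=cloud(T,d)
# bar by depth: highest pts near lid
w=P[240:335,130:220].reshape(-1,3); w=w[~np.isnan(w[:,0])]
print("zmax",np.percentile(w[:,2],[50,90,95,98,99.5]))
z=np.percentile(w[:,2],99); b=w[w[:,2]>z-.008]; print(len(b),b.mean(0)); c=np.cov(b[:,:2].T); e,V=np.linalg.eigh(c); print(np.sqrt(e*12),np.degrees(np.arctan2(*V[::-1,1])))
w=P[240:325,420:505].reshape(-1,3); w=w[~np.isnan(w[:,0])]
c=w[(w[:,2]>.115)&(w[:,2]<.14)]; print("collar",len(c),c.mean(0),c.min(0),c.max(0),np.median(c[:,2]))
f=np.float32(c[:,:2]*1e4); print(np.array(cv2.minEnclosingCircle(f)[0])/1e4,cv2.minEnclosingCircle(f)[1]/1e4)
E
```

```text
bar (array([0.48417601, 0.33843411, 0.07471026]), [np.float64(0.0006254661990133482), np.float64(0.0006254661990131434)])
lid (array([0.48492261, 0.33380608, 0.05928579]), [np.float64(0.0011346139228201482), np.float64(0.0011346139228201196)])
mouth (array([ 0.50820299, -0.3520092 ,  0.13444284]), [np.float64(0.002126557616259959), np.float64(0.0021265576162598247)])
zmax [0.00193421 0.07075614 0.07402856 0.09761051 0.10073378]
283 [0.48039212 0.32700312 0.09820831]
[0.02213691 0.06878104] 146.72048730882258
collar 1016 [ 0.50367643 -0.34130437  0.12696029] [ 0.44405369 -0.40743036  0.11500062] [ 0.5674253  -0.2822215   0.13626605] 0.1280726836386823
[ 0.50531094 -0.34337993] 0.06473856201171875
```

Run:
```python
from h import *
W=camera_info("wrist"); print(W)
o=ctrl.get_obs(); r=R.from_euler("xyz",o["eef_rot"])
print("cam in tool",r.inv().apply(W["origin"]-o["ee_pos"]), (r.inv()*R.from_euler("xyz",W["attitude"])).as_matrix().round(2))
print("to chop",to_tool([.505,-.345,.30]))
```

```text
{'camera_matrix': array([[348.36151545,   0.        , 324.34200516],
       [  0.        , 348.36151545, 241.64840903],
       [  0.        ,   0.        ,   1.        ]]), 'dist_coeffs': array([-0.05129869,  0.        ,  0.        ,  0.        ,  0.        ]), 'origin': array([ 0.3000312 , -0.46541655,  0.38342939]), 'attitude': array([ 2.90522290e+00, -9.69081621e-04, -1.11849009e+00])}
cam in tool [ 0.06674393 -0.00027533 -0.17795936] [[ 0.   -0.97 -0.23]
 [ 1.    0.    0.  ]
 [-0.   -0.23  0.97]]
to chop [ 1.51860344 -0.09560334 -0.4726731 ]
```

Emit:
carry_out --motion '[[[0.2,0,-0.12],0],[[0.45,-0.02,-0.24],0],[[0.7,-0.04,-0.28],0],[[0.9,-0.05,-0.28],0],[[1,-0.06,-0.28],0],[[1,-0.06,-0.28],0]]'

```text
time_s: 1.35
ee_pos: [0.4167, -0.3951, 0.2613]
eef_rot: [-3.141, -0.0, 0.455]
force: [0.8, -0.1, -0.0]
grip_width: 0.0937
grip_force: 0.0
```

Emit:
carry_out --motion '[[[0.2,-0.01,0],0],[[0.4,-0.03,0],0],[[0.52,-0.04,0],0],[[0.52,-0.04,0],0],[[0.52,-0.04,0],0]]'

```text
time_s: 1.85
ee_pos: [0.5042, -0.3447, 0.2612]
eef_rot: [-3.141, 0.0, 0.452]
force: [-0.6, -0.2, -0.3]
grip_width: 0.0941
grip_force: 0.0
```

Run:
```python
from h import *
o=ctrl.get_obs(); print(o["time_s"],o["ee_pos"],o["eef_rot"],o["qpos"])
W=camera_info("wrist"); p,d=camera("wrist"); cv2.imwrite("pics/w1.png",p); np.savez("w1.npz",p=p,d=d,**W)
for q in ("mouth","pulse_mark","chopper"):
    for r in finder.pinpoint("wrist",q): print(q,np.round(r["location"],1),round(r["conf"],2),at_z(W,r["location"],.128))
```

```text
1.85 [ 0.50421058 -0.34468805  0.26123706] [-3.14134661e+00  4.07655828e-04  4.51767694e-01] [-6.59494037e-01  4.05743896e-01  1.25082712e+00 -2.57175750e-04
  1.48542296e+00  4.59556626e-01]
mouth [326.  234.5] 0.58 [ 0.50345975 -0.34674894  0.128     ]
pulse_mark [393.9 206.1] 0.55 [ 0.55364666 -0.39021532  0.128     ]
chopper [324.8 213.3] 0.97 [ 0.52057571 -0.33720729  0.128     ]
```

View pics/w1.png

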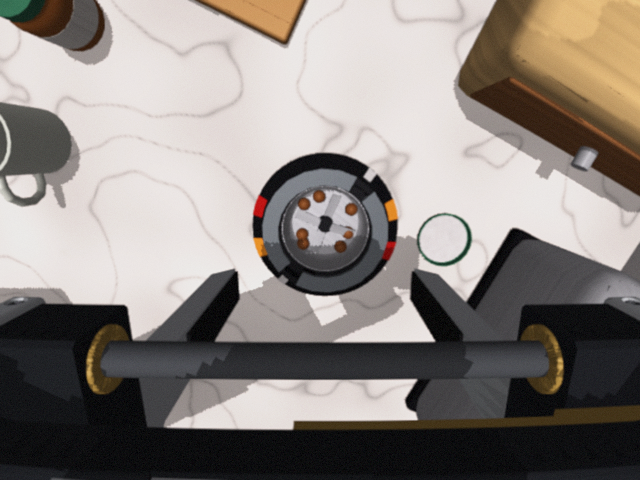

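Wrist view: the slot ticks are at about (372,172) and (283,280), the amber bands at (391,210) and (261,247), and the red bands at (390,250) and (260,207).

```bash
cat > chop.py <<'E'
from h import *
def chop(W,p,d,c0=(.505,-.345)):
    P=cloud(W,d); r=np.hypot(P[...,0]-c0[0],P[...,1]-c0[1]); hsv=cv2.cvtColor(p,cv2.COLOR_BGR2HSV).astype(int)
    ok=(r<.08)&(P[...,2]>.09)&(P[...,2]<.15)
    sat=ok&(hsv[...,1]>150)&(hsv[...,2]>120)&(r>.05)
    red=sat&((hsv[...,0]<6)|(hsv[...,0]>172)); amb=sat&(hsv[...,0]>10)&(hsv[...,0]<28)
    wh=ok&(hsv[...,1]<60)&(hsv[...,2]>150)&(r>.05)
    out={}
    for n,m in (("red",red),("amb",amb),("tick",wh)):
        k,l,s,c=cv2.connectedComponentsWithStats(m.astype(np.uint8))
        for j in range(1,k):
            if s[j,4]>15: out.setdefault(n,[]).append((s[j,4],c[j].round(1).tolist(),np.median(P[l==j],0).round(4)))
    top=ok&(np.abs(P[...,2]-np.nanmedian(P[ok&(r>.045)&(r<.056)][:,2]))<.004)
    return out,P,ok,r
if __name__=="__main__":
    f=np.load("w1.npz"); W={k:f[k] for k in ("camera_matrix","dist_coeffs","origin","attitude")}
    out,P,ok,r=chop(W,f["p"],f["d"])
    for n in out:
        for x in out[n]: print(n,x)
    for a,b in ((0,.02),(.035,.043),(.045,.049),(.05,.056),(.059,.064),(.065,.07)):
        m=(r>a)&(r<b); print(a,b,np.nanpercentile(P[m][:,2],[10,50,90]).round(4))
E
python3 chop.py
```

```text
red (np.int32(178), [259.6, 206.2], array([ 0.4968, -0.2796,  0.1081]))
red (np.int32(57), [390.2, 244.9], array([ 0.5179, -0.4099,  0.1084]))
amb (np.int32(187), [390.8, 210.1], array([ 0.5484, -0.3941,  0.1086]))
amb (np.int32(147), [260.0, 246.3], array([ 0.4607, -0.2956,  0.1082]))
tick (np.int32(98), [369.8, 173.9], array([ 0.5697, -0.3601,  0.108 ]))
0 0.02 [0.0705 0.0868 0.3852]
0.035 0.043 [0.079  0.3751 0.3967]
0.045 0.049 [0.127  0.3511 0.3945]
0.05 0.056 [0.1269 0.3748 0.3936]
0.059 0.064 [0.1104 0.3805 0.3819]
0.065 0.07 [0.1059 0.3764 0.3815]
```

Emit:
carry_out --motion '[[[0,0,0],-0.023],[[0,0,0],-0.046],[[0,0,0],-0.07],[[0,0,0],-0.093],[[0,0,0],-0.116],[[0,0,0],-0.14],[[0,0,0],-0.163],[[0,0,0],-0.186],[[0,0,0],-0.21],[[0,0,0],-0.233],[[0,0,0],-0.256],[[0,0,0],-0.28]]'

```text
time_s: 3.25
ee_pos: [0.5042, -0.3447, 0.2616]
eef_rot: [3.142, 0.0, 2.215]
force: [-0.4, 0.1, -0.6]
grip_width: 0.0938
grip_force: 0.0
```

Emit:
carry_out --motion '[[[0,0,0],-0.023],[[0,0,0],-0.046],[[0,0,0],-0.056],[[0,0,0],-0.056],[[0,0,0],-0.056]]'

```text
time_s: 3.75
ee_pos: [0.5045, -0.3445, 0.2616]
eef_rot: [-3.142, 0.0, 2.559]
force: [-0.4, 0.3, 0.6]
grip_width: 0.094
grip_force: 0.0
```

Run:
```python
from chop import *
o=ctrl.get_obs(); print(o["time_s"],o["ee_pos"],o["eef_rot"],o["qpos"])
W=camera_info("wrist"); p,d=camera("wrist"); cv2.imwrite("pics/w2.png",p); np.savez("w2.npz",p=p,d=d,**W)
for r in finder.pinpoint("wrist","mouth"): print(np.round(r["location"],1),round(r["conf"],2),at_z(W,r["location"],.128))
from scipy.optimize import least_squares
def fit(obs):
    # obs: (offset angle cw deg, pos)
    def f(x):
        out=[]
        for a,q in obs:
            v=q[:2]-x[:2]; t=np.arctan2(v[1],v[0])+np.radians(a)-x[2]; t=(t+np.pi/2)%np.pi-np.pi/2
            out+= [t*.066, np.hypot(*v)-x[3]]
        return out
    s=least_squares(f,[.505,-.345,np.radians(-13.2),.066]); return s.x[:2].round(4),np.degrees(s.x[2]).round(2),s.x[3].round(4),np.round(np.array(s.fun)*1e3,1)
allo=[]
for fn in ("w1","w2"):
    f=np.load(fn+".npz"); W={k:f[k] for k in ("camera_matrix","dist_coeffs","origin","attitude")}
    out,P,ok,r=chop(W,f["p"],f["d"])
    obs=[({"tick":0,"amb":35,"red":70}[n],at_z(W,x[1],.108)) for n in out for x in out[n] if x[0]>80]
    for n in out:
        for x in out[n]: print(fn,n,x)
    print(fn,fit(obs)); allo+=obs
    # collar top outer outline
    K=W["camera_matrix"]; m=(P[...,2]>.1235)&(P[...,2]<.133)&(r<.07)
    pts=np.argwhere(m)[:,::-1].astype(float)
    Q=P[m]; hull=cv2.convexHull(np.float32(Q[:,:2]*1e3))[:,0]/1e3
    s=least_squares(lambda x:np.hypot(*(hull-x[:2]).T)-x[2],[.505,-.345,.058],loss="soft_l1",f_scale=.001); print("hull",len(hull),s.x.round(4),np.std(s.fun))
print(fit(allo))
# two-view triangulation of same marks for height
```

```text
3.75 [ 0.50449251 -0.34448232  0.26157078] [-3.14155413e+00  1.72827343e-04  2.55932876e+00] [-6.59046679e-01  4.05499828e-01  1.25040911e+00 -2.52471421e-05
  1.48550844e+00 -1.64757696e+00]
[325.1 233.8] 0.95 [ 0.50428502 -0.34431102  0.128     ]
w1 red (np.int32(178), [259.6, 206.2], array([ 0.4968, -0.2796,  0.1081]))
w1 red (np.int32(57), [390.2, 244.9], array([ 0.5179, -0.4099,  0.1084]))
w1 amb (np.int32(187), [390.8, 210.1], array([ 0.5484, -0.3941,  0.1086]))
w1 amb (np.int32(147), [260.0, 246.3], array([ 0.4607, -0.2956,  0.1082]))
w1 tick (np.int32(98), [369.8, 173.9], array([ 0.5697, -0.3601,  0.108 ]))
w1 (array([ 0.5047, -0.345 ]), np.float64(-13.23), np.float64(0.0662), array([ 0.2, -0.2, -0.2, -0.5, -0. ,  0. ,  0.1,  0.6]))
hull 55 [ 0.5044 -0.3452  0.0578] 0.00019167725204124347
w2 red (np.int32(199), [377.7, 185.5], array([ 0.4962, -0.2794,  0.1083]))
w2 red (np.int32(107), [273.3, 271.4], array([ 0.5114, -0.4111,  0.108 ]))
w2 amb (np.int32(238), [342.5, 162.5], array([ 0.4601, -0.296 ,  0.1084]))
w2 amb (np.int32(78), [307.2, 292.4], array([ 0.549 , -0.3954,  0.1075]))
w2 tick (np.int32(43), [347.4, 291.1], array([ 0.5706, -0.3607,  0.1069]))
w2 (array([ 0.504 , -0.3453]), np.float64(-13.35), np.float64(0.0662), array([ 0.1,  0.1, -0. ,  0. , -0.1, -0.1]))
hull 64 [ 0.5042 -0.3449  0.0577] 0.0001895982163940901
(array([ 0.5044, -0.3452]), np.float64(-13.24), np.float64(0.0663), array([-0.1, -0.2,  0.1, -0.5, -0.3, -0.1,  0.3,  0.8,  0.4, -0.1, -0.6,
        0.1,  0.2,  0. ]))
```

View pics/w2.png

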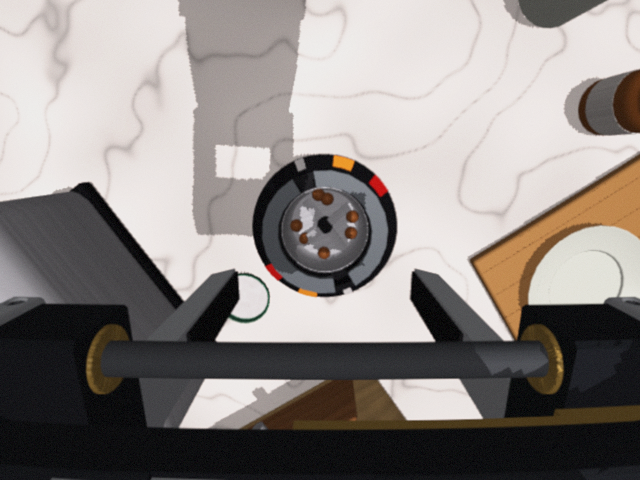

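Collar centre is (0.5044, -0.3450), slot angle is 166.8°, and top height is 0.128. Both views agree. Next I move to the lid.

Emit:
carry_out --motion '[[[0.13,0.18,0],0],[[0.26,0.37,0],0],[[0.39,0.55,0],0],[[0.52,0.73,0],0],[[0.65,0.91,0],0]]'

```text
time_s: 4.35
ee_pos: [0.4953, -0.119, 0.2616]
eef_rot: [3.141, 0.0, 2.561]
force: [1.0, -0.4, -0.5]
grip_width: 0.0939
grip_force: 0.0
```

Emit:
carry_out --motion '[[[0.13,0.18,0],0],[[0.26,0.37,0],0],[[0.39,0.55,0],0],[[0.52,0.73,0],0],[[0.65,0.91,0],0]]'

```text
time_s: 4.85
ee_pos: [0.4862, 0.1046, 0.2617]
eef_rot: [3.141, 0.0, 2.561]
force: [0.7, -0.4, -0.6]
grip_width: 0.0942
grip_force: 0.0
```

Emit:
carry_out --motion '[[[0.13,0.18,0],0],[[0.26,0.37,0],0],[[0.39,0.55,0],0],[[0.52,0.73,0],0],[[0.645,0.91,0],0],[[0.645,0.91,0],0],[[0.645,0.91,0],0]]'

```text
time_s: 5.55
ee_pos: [0.4781, 0.3262, 0.2611]
eef_rot: [-3.141, -0.0, 2.563]
force: [0.6, 0.0, -0.1]
grip_width: 0.0939
grip_force: 0.0
```

```bash
cat > lid.py <<'E'
from h import *
def look(n):
    o=ctrl.get_obs(); W=camera_info("wrist"); p,d=camera("wrist"); cv2.imwrite(f"pics/{n}.png",p); np.savez(n+".npz",p=p,d=d,**W)
    print(o["time_s"],o["ee_pos"],o["eef_rot"],o["qpos"].round(3))
    return o,W,p,d
if __name__=="__main__":
    import sys
    o,W,p,d=look(sys.argv[1])
    for q in ("lid","grip_bar"):
        for r in finder.pinpoint("wrist",q): print(q,np.round(r["location"],1),round(r["conf"],2),at_z(W,r["location"],.058 if q=="lid" else .092))
    P=cloud(W,d); m=(np.hypot(P[...,0]-.48,P[...,1]-.327)<.08)
    t=m&(P[...,2]>.085)&(P[...,2]<.11); q=P[t]; print("top z",np.median(q[:,2]))
    (cx,cy),(a,b),g=cv2.minAreaRect(np.float32(q[:,:2]*1e3)); print("rect",cx,cy,a,b,g)
    q=q[q[:,2]>np.median(q[:,2])-.004]; e,V=np.linalg.eigh(np.cov(q[:,:2].T)); print("bar",q.mean(0),np.sqrt(12*e),np.degrees(np.arctan2(*V[::-1,1]))%180)
    from scipy.optimize import least_squares
    t=m&(P[...,2]>.05)&(P[...,2]<.0665); hull=cv2.convexHull(np.float32(P[t][:,:2]*1e3))[:,0]/1e3
    s=least_squares(lambda x:np.hypot(*(hull-x[:2]).T)-x[2],[.48,.327,.06],loss="soft_l1",f_scale=.001); print("flange",s.x.round(4),np.std(s.fun))
    hsv=cv2.cvtColor(p,cv2.COLOR_BGR2HSV).astype(int); k,l,st,c=cv2.connectedComponentsWithStats((m&(hsv[...,1]>150)&(hsv[...,2]>120)&(hsv[...,0]>8)&(hsv[...,0]<28)).astype(np.uint8))
    g=[at_z(W,c[j],.063)[:2] for j in range(1,k) if st[j,4]>8]; print("pointers",g,[np.degrees(np.arctan2(*(a-b)[::-1]))%180 for a in g for b in g if a is not b][:1])
E
python3 lid.py w3
```

```text
5.55 [0.47808808 0.32619217 0.2610818 ] [-3.14098928e+00 -1.59512475e-04  2.56271121e+00] [ 0.536  0.331  1.352 -0.     1.459 -0.456]
lid [327.7 217.6] 0.95 [0.47667557 0.33052394 0.058     ]
lid [372.2 331.4] 0.93 [0.62226933 0.29992238 0.058     ]
lid [454.  156.1] 0.65 [0.49452137 0.48047129 0.058     ]
grip_bar [375.3 341.8] 0.67 [0.61709831 0.30185934 0.092     ]
grip_bar [327.1 225.3] 0.58 [0.47798809 0.32861937 0.092     ]
top z 0.09638755266279606
rect 478.4159851074219 328.6797180175781 21.714405059814453 69.16901397705078 57.242191314697266
bar [0.47778804 0.32916402 0.09622311] [0.02173571 0.0685121 ] 147.09153334370802
flange [0.4787 0.3285 0.0598] 0.00016751373736515393
pointers [array([0.432243 , 0.3584623]), array([0.52538943, 0.29788714]), array([0.77425403, 0.47754529]), array([0.80051376, 0.46947185]), array([0.80911872, 0.46490758])] [np.float64(146.96316831287498)]
```

View pics/w3.png

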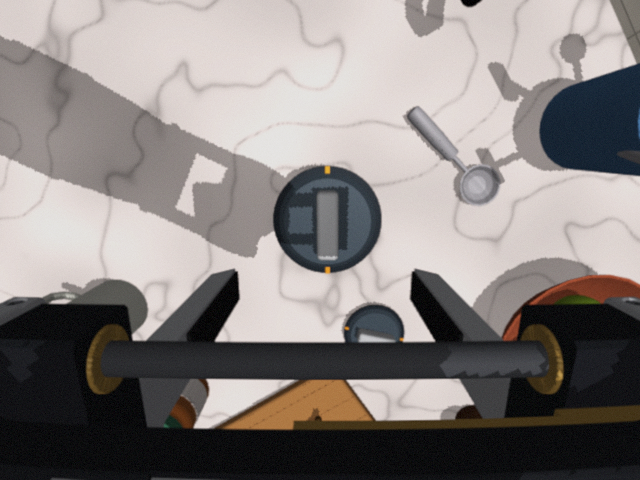

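Wrist view: the lid is at about (327,218) with pointers at (327,170) and (327,269), and its bar lies in line with the tool x axis. The small look-alike is at (373,325). I descend now.

Emit:
carry_out --motion '[[[0.004,0.011,0.2],0],[[0.004,0.011,0.4],0],[[0.004,0.011,0.6],0],[[0.004,0.011,0.75],0],[[0.004,0.011,0.85],0],[[0.004,0.011,0.91],0],[[0.004,0.011,0.935],0],[[0.004,0.011,0.935],0],[[0.004,0.011,0.935],0]]'

```text
time_s: 6.6
ee_pos: [0.4794, 0.3282, 0.0756]
eef_rot: [3.14, 0.001, 2.562]
force: [1.0, -0.6, 0.3]
grip_width: 0.0942
grip_force: 0.0
```

Run:
```python
from h import *
o=ctrl.get_obs(); print(o["ee_pos"],o["eef_rot"],o["force"])
W=camera_info("wrist"); p,d=camera("wrist"); cv2.imwrite("pics/w4.png",p)
```

```text
[0.47943528 0.32817582 0.07561093] [3.14006616e+00 7.61062243e-04 2.56184352e+00] [ 0.97214274 -0.58294498  0.26794039]
```

View pics/w4.png

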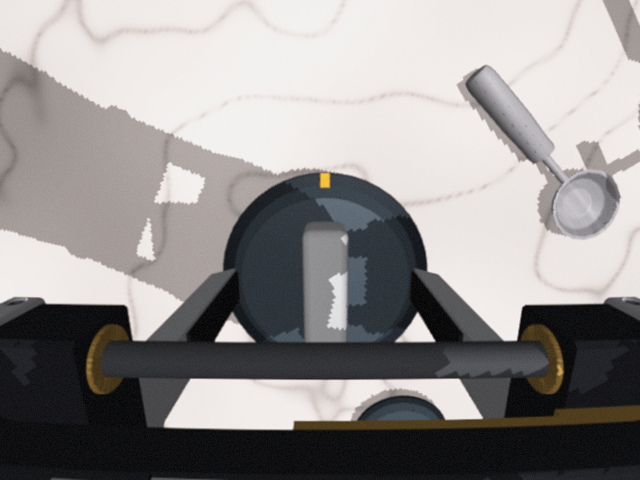

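Wrist view: the bar is centred at column 325 between the fingers, and the near pointer is at (325,180). I close on it.

Emit:
carry_out --motion '[[[0,0,0],0],[[0,0,0],0],[[0,0,0],0],[[0,0,0],0],[[0,0,0],0],[[0,0,0],0],[[0,0,0],0]]' --hand 1 --force 40

```text
time_s: 7.35
ee_pos: [0.4789, 0.3281, 0.0744]
eef_rot: [-3.142, -0.0, 2.562]
force: [0.8, 0.2, 0.1]
grip_width: 0.0417
grip_force: 0.0
```

Emit:
carry_out --motion '[[[0,0,0],0],[[0,0,0],0],[[0,0,0],0],[[0,0,0],0],[[0,0,0],0],[[0,0,0],0]]'

```text
time_s: 7.95
ee_pos: [0.4789, 0.3281, 0.0745]
eef_rot: [3.142, 0.0, 2.562]
force: [0.7, 0.6, -0.5]
grip_width: 0.0219
grip_force: 40.0
```

Emit:
carry_out --motion '[[[0,0,-0.02],0],[[0,0,-0.06],0],[[0,0,-0.12],0],[[0,0,-0.25],0],[[0,0,-0.45],0],[[0,0,-0.65],0],[[0,0,-0.83],0],[[0,0,-0.93],0],[[0,0,-0.93],0]]'

```text
time_s: 8.85
ee_pos: [0.4795, 0.3284, 0.2644]
eef_rot: [3.136, 0.003, 2.562]
force: [-0.5, 0.8, -2.3]
grip_width: 0.0219
grip_force: 40.0
```

Run:
```python
from h import *
o=ctrl.get_obs(); print(o["ee_pos"],o["eef_rot"],o["force"],o["grip_width"])
W=camera_info("wrist"); p,d=camera("wrist"); cv2.imwrite("pics/w5.png",p)
q,_=camera("side"); cv2.imwrite("pics/both5.png",np.hstack([p[130:430,180:480],q[80:380,100:400]]))
```

```text
[0.4795231  0.32844748 0.26440424] [3.13614828e+00 2.64330574e-03 2.56214172e+00] [-0.53972538  0.84328982 -2.30888681] 0.021875615679435422
```

View pics/both5.png

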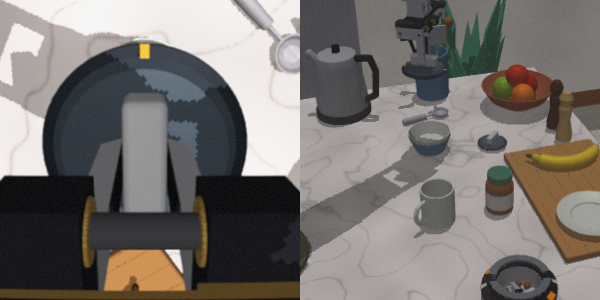

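The right half (side) shows the bowls still in place at about (430,135) and the lid held level. The left half (wrist) shows the bar centred. I carry it across.

Emit:
carry_out --motion '[[[-0.1,-0.14,0],0],[[-0.22,-0.31,0],0],[[-0.34,-0.48,0],0],[[-0.46,-0.65,0],0],[[-0.58,-0.82,0],0],[[-0.65,-0.92,0],0]]'

```text
time_s: 9.55
ee_pos: [0.4862, 0.1004, 0.2589]
eef_rot: [-3.14, -0.002, 2.561]
force: [0.3, 0.1, -1.7]
grip_width: 0.0219
grip_force: 40.0
```

Emit:
carry_out --motion '[[[-0.12,-0.17,0],0],[[-0.24,-0.34,0],0],[[-0.36,-0.51,0],0],[[-0.48,-0.68,0],0],[[-0.6,-0.85,0],0],[[-0.65,-0.92,0],0]]'

```text
time_s: 10.15
ee_pos: [0.4941, -0.125, 0.2586]
eef_rot: [-3.14, -0.003, 2.56]
force: [-0.3, 0.4, -0.8]
grip_width: 0.0218
grip_force: 40.0
```

Emit:
carry_out --motion '[[[-0.12,-0.17,0],-0.01],[[-0.24,-0.34,0],-0.02],[[-0.36,-0.51,0],-0.03],[[-0.48,-0.68,0],-0.04],[[-0.58,-0.82,0],-0.05],[[-0.645,-0.91,0],-0.0555],[[-0.645,-0.91,0],-0.0555],[[-0.645,-0.91,0],-0.0555],[[-0.645,-0.91,0],-0.0555]]'

```text
time_s: 11.05
ee_pos: [0.5032, -0.3441, 0.2599]
eef_rot: [3.141, -0.001, 2.911]
force: [-0.0, 0.0, -1.3]
grip_width: 0.0218
grip_force: 40.0
```

```bash
cat > st.py <<'E'
from h import *
for k in range(1): o=ctrl.get_obs()
print(o["time_s"],o["ee_pos"],o["eef_rot"],o["force"],o["moment"],o["grip_width"])
print("to mouth", to_tool([.5044,-.3450,.145]),"turn",(o["eef_rot"][2]-2.9105)/2/np.pi)
E
python3 st.py
```

```text
11.05 [ 0.50323298 -0.34407537  0.25988671] [ 3.14102504e+00 -9.55246835e-04  2.91107021e+00] [-0.01658602  0.02252832 -1.29328533] [-0.00851197 -0.14458044 -0.01392051] 0.02175568330128401
to mouth [-0.00728579 -0.00349367  0.57442498] turn 9.07513143382008e-05
```

Emit:
carry_out --motion '[[[-0.007,-0.003,0.2],0],[[-0.007,-0.003,0.4],0],[[-0.007,-0.003,0.48],0],[[-0.007,-0.003,0.48],0],[[-0.007,-0.003,0.48],0]]'

```text
time_s: 11.55
ee_pos: [0.5049, -0.3456, 0.1656]
eef_rot: [-3.141, 0.001, 2.911]
force: [-0.1, 0.3, -0.7]
grip_width: 0.0218
grip_force: 40.0
```

```bash
python3 st.py
python3 - <<'E'
from h import *
p,d=camera("wrist"); q,_=camera("side"); cv2.imwrite("pics/b6.png",np.hstack([p[130:430,180:480],cv2.resize(q[280:430,240:390],(300,300))]))
E
```

```text
11.55 [ 0.50492415 -0.34558703  0.16557869] [-3.14118098e+00  1.00673135e-03  2.91146967e+00] [-0.09083024  0.33458195 -0.65582237] [ 0.01412256 -0.09220974  0.03701222] 0.021768285431711765
to mouth [0.00332473 0.00230236 0.1028892 ] turn 0.00015432794485376958
```

View pics/b6.png

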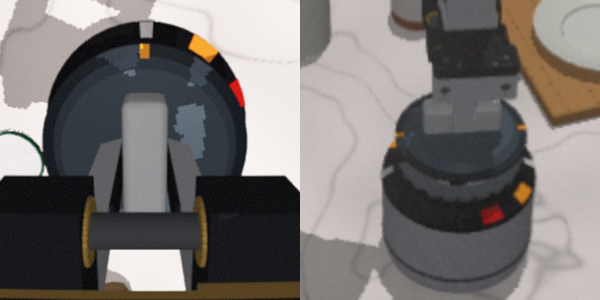

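The lid's pointer lines up with the white tick (both near column 145 in the wrist crop). I lower slowly.

Emit:
carry_out --motion '[[[0.003,0.002,0.03],0],[[0.003,0.002,0.045],0],[[0.003,0.002,0.06],0],[[0.003,0.002,0.07],0],[[0.003,0.002,0.07],0]]'

```text
time_s: 12.15
ee_pos: [0.5039, -0.3455, 0.1501]
eef_rot: [3.141, -0.0, 2.911]
force: [0.1, 0.5, -2.5]
grip_width: 0.0217
grip_force: 40.0
```

Emit:
carry_out --motion '[[[0,0,0.007],0],[[0,0,0.014],0],[[0,0,0.02],0],[[0,0,0.025],0],[[0,0,0.025],0]]'

```text
time_s: 12.65
ee_pos: [0.5039, -0.3455, 0.1453]
eef_rot: [3.141, -0.0, 2.911]
force: [0.3, -1.3, -1.9]
grip_width: 0.0217
grip_force: 40.0
```

Emit:
carry_out --motion '[[[0,0,0.003],0],[[0,0,0.006],0],[[0,0,0.008],0],[[0,0,0.008],0]]'

```text
time_s: 13.05
ee_pos: [0.504, -0.3456, 0.1444]
eef_rot: [-3.141, 0.0, 2.911]
force: [-2.9, 2.2, 5.4]
grip_width: 0.0217
grip_force: 40.0
```

The lid is seated: contact force is felt, and height and lateral position match. I turn it clockwise in stages.

Emit:
carry_out --motion '[[[0,0,0],0.008],[[0,0,0],0.016],[[0,0,0],0.024],[[0,0,0],0.032],[[0,0,0],0.04],[[0,0,0],0.04]]'

```text
time_s: 13.65
ee_pos: [0.5043, -0.3454, 0.1445]
eef_rot: [3.141, 0.001, 2.659]
force: [0.5, 2.3, 5.7]
grip_width: 0.0217
grip_force: 40.0
```

```bash
cat > ang.py <<'E'
from chop import *
import sys
o=ctrl.get_obs(); W=camera_info("wrist"); p,d=camera("wrist"); q,_=camera("side")
cv2.imwrite(f"pics/{sys.argv[1]}.png",np.hstack([p[130:430,180:480],cv2.resize(q[280:430,240:390],(300,300))]))
print("yaw turned",np.degrees(2.9105-o["eef_rot"][2]),o["ee_pos"],o["force"],o["moment"])
P=cloud(W,d); c=np.array([.5044,-.3450]); r=np.hypot(*(P[...,:2]-c).transpose(2,0,1))
h=cv2.cvtColor(p,cv2.COLOR_BGR2HSV).astype(int)
m=(h[...,1]>150)&(h[...,2]>120)&(h[...,0]>8)&(h[...,0]<28)&(r<.08)
k,l,s,cc=cv2.connectedComponentsWithStats(m.astype(np.uint8))
for j in range(1,k):
    if s[j,4]<12: continue
    x=np.median(P[l==j],0); z=.133 if x[2]>.12 else .108; x=at_z(W,cc[j],z)
    print("pointer" if z>.12 else "band", s[j,4], cc[j].round(1), "cw from slot",round((166.76-np.degrees(np.arctan2(*(x[:2]-c)[::-1])))%180,2))
E
python3 ang.py a7
```

```text
yaw turned 14.426398658989301 [ 0.50434013 -0.34540206  0.14445522] [0.45678014 2.31918313 5.67539886] [ 0.58910539 -0.07241765 -0.03014979]
band 552 [364.1 167.8] cw from slot 34.79
pointer 139 [324.4 180.7] cw from slot 13.47
pointer 15 [264.7 362.7] cw from slot 49.08
pointer 13 [264.2 371.2] cw from slot 46.74
pointer 34 [264.8 383.4] cw from slot 43.35
pointer 36 [383.8 384.4] cw from slot 166.89
```

Pointer is at 13.5° and the tool has turned 14.4°, so the lid follows. I need about 21° more (0.059 of a turn).

Emit:
carry_out --motion '[[[0,0,0],0.01],[[0,0,0],0.02],[[0,0,0],0.03],[[0,0,0],0.04],[[0,0,0],0.05],[[0,0,0],0.058],[[0,0,0],0.058],[[0,0,0],0.058]]'

```text
time_s: 14.55
ee_pos: [0.5046, -0.3453, 0.1444]
eef_rot: [3.141, 0.001, 2.297]
force: [3.0, 4.3, 5.9]
grip_width: 0.022
grip_force: 40.0
```

```bash
python3 ang.py a8
```

```text
yaw turned 35.12319925945088 [ 0.5045823  -0.34532049  0.14444507] [2.95002009 4.29329606 5.88998868] [ 0.69716287 -0.54096462  0.12210736]
band 577 [325.3 159.8] cw from slot 34.92
pointer 138 [324.  180.1] cw from slot 34.1
pointer 12 [383.7 358. ] cw from slot 0.49
pointer 67 [264.6 375. ] cw from slot 65.9
pointer 38 [383.7 384.9] cw from slot 7.81
```

View pics/a8.png

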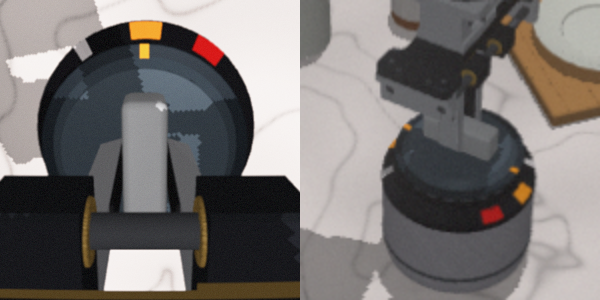

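The pointer stands mid-amber: band at (145,30), pointer at (145,51). A short hold will show whether it stays there.

Emit:
carry_out --motion '[[[0,0,0],0],[[0,0,0],0],[[0,0,0],0],[[0,0,0],0],[[0,0,0],0],[[0,0,0],0]]'

```text
time_s: 15.25
ee_pos: [0.5046, -0.3453, 0.1445]
eef_rot: [3.141, 0.001, 2.298]
force: [3.4, 3.6, 6.5]
grip_width: 0.0219
grip_force: 40.0
```

```bash
python3 ang.py a9 | head -3; python3 -c "
from station import ctrl
print(ctrl.hand_in())"
```

```text
yaw turned 35.119670299576846 [ 0.50456616 -0.34532972  0.14445679] [3.3649573  3.64033625 6.45330148] [ 0.69400898 -0.57146309  0.04350671]
band 580 [325.3 159.8] cw from slot 34.95
pointer 137 [323.9 180.2] cw from slot 34.08
the job is handed in; nothing more can be done
None
```

The lid is seated in the chopper and turned to mid-amber (about 34–35° clockwise); it held steady there with the gripper still gripping, and the job was handed in at about 15 s.

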